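# Find the glass lens cell and hold it over the wiping pad

## Robot

A 6-joint arm with a two-finger parallel gripper is mounted at the origin on the work surface. World frame = base frame: x ahead of the robot, y to its left, z up, the work surface at z = 0. Lengths are in m, angles in rad, forces in N, time in s.
With the tool pointing down it reaches from about 0.375 to 0.975 m from the base axis. Payload 3.8 kg.
Tool frame: the origin (TCP) lies midway between the tips of the shut fingers; the grasp point (between the pads) lies 19 mm behind it; z points along the fingers, y is the line along which they close (so a half turn about z gives the same grasp; the last joint's range is limited). The gripper opens to 85 mm and grips with 20 to 120 N. Pads are 22 mm wide; open, the fingers measure 114 mm over their backs; the gripper's body (76 mm by 85 mm) begins 54 mm behind the grasp point. The pads swing forward as they close: fully open they stand 13 mm farther back than shut.
Start: joints at [1.216, 0.264, 1.604, -0, 1.274, -0.037], TCP at [0.211, 0.641, 0.231] pointing down, gripper open.
Joint ranges: [-2.63, 2.63], [-0.94, 2.18], [0.31, 2.57], [-1.31, 4.45], [0, 2.66], [-2.55, 2.55]. Speed limits (rad/s): [2.57, 2.57, 3.14, 3.14, 3.14, 3.14].

## Interface

Orientations are given as a rotation vector (axis times angle).
In Python, from bench import sensors, vision, workorder, outline_of, landmark_of gives the robot as it stands.
- The arm moves only by the tool arm_command, never from a script. Its argument "steps" is a list of rows, each an object with "gripper": the opening, from 0 (shut) to 1 (fully open); "xyz": the shift along the tool's x, y, z in cm, a list of three; "dr": the turn, a rotation vector about the tool's x, y, z in degrees, a list of three. A call has 1 to 12 rows; each row shifts and turns the commanded pose from where the row before left it, along the tool's axes as they then stand; what a row does not reach is not made up. A row lasts 1/10 s, in which the tool goes at most 50 mm and 8.59 degrees, less where a joint would pass 70% of its speed; a pose out of reach is approached as far as the arm can. A call with a gripper value outside its range is refused whole. The fingers move at their own pace and stop on an object; "newtons" is the grip in N (left out, the last holds). Time passes only in rows, so rows that do not move let the fingers close. It gives the time, the measured TCP pose, the force, the opening and the grip force at its end, in the units of the state.
- sensors.state(): the state, without advancing time (a new reading comes with each control period).
- vision.get_image(name): name is "side" or "top" or "wrist"; returns the picture (384x512x3 uint8, red, green, blue); there is no depth.
- vision.calibration(name): a dict with "fx", "fy", "cx", "cy" (pixels), "rvec" (rotation vector, rad) and "tvec" (3), from world to camera coordinates, as OpenCV has them; the wrist camera has in their place "T_tool_cam" (4x4, takes a point from camera to tool coordinates, whose origin is the TCP and whose axes are the flange's). Camera axes: x right, y down, z forward; pixel columns grow to the right and rows downward; lengths in m; the calibration is good to about 2 mm. A picture is of the moment at which its call begins: read the wrist's pose just before it. calibration takes no time and is no camera call.
- workorder.finish_job(): hands the job in; it is judged then, once.
Trained networks look in the newest picture that a camera, given by its name, has taken for a name from the list of things; names that differ only in an ending like _2 or _b are one class to them, and where a whole thing is asked for, a point or a joint stands for the part that bears it (a point fixed in the world has none). Each returns a list of dicts, best first, with "conf" (0 to 1); they miss things now and then, are a little off and sometimes report something else, mostly with a low value. They report only what shows in the picture. A call takes as long as a camera call. They do not tell look-alikes from the thing itself.
- outline_of(target, camera): "region" (384x512 bool, what is visible of it) and "position" ([row, column] in pixels, amid what is visible of it).
- landmark_of(target, camera): "position" ([row, column] in pixels: a listed point, or the origin of a listed thing).
The state is a dict: "time": time; "joint_pos": joint angles; "joint_velocities": joint speeds; "joint_torque": joint torques, N m; "position": TCP position; "eef_rot": TCP orientation; "wrist_force": force on the tool from outside, world axes, zero at the start; "moment": the same for the moment, N m; "grip_width": finger opening in m; "gripper_force": force on a finger pad.
Only numpy, scipy, OpenCV 4.12 (cv2) and the standard library are available. Lean on these libraries where they do the work, as an engineer would, in place of code of your own. Each camera call takes 0.05 s, during which the arm holds its last target. There are 200 camera calls.

## Task

Wet the felt wiping pad: press the spray bottle's cap fully down and let it spring back up. Then lift the two capped lens cells about 6 cm clear of the tray, first the one on the robot's left, then, once that is back standing in its own compartment, the one on the robot's right; feel which is heavier (that one has the glass lens, and they look alike), and set cells down rather than dropping or tipping them. Finish while still holding the heavier cell, level and still, a few centimetres above the middle of the felt pad without touching it, with the lighter cell standing released in its own compartment and the other things on the table left alone.

Things in the scene. Friction and masses are not known exactly. Their poses are not given: they have to be found in the camera images.
- spray_cap (a joint): how far the spray cap is pressed, m: 0 up, 0.010 fully down; it springs back by itself. It starts to move at about 1.7 N and takes about 6 N fully down
- cap_top (a point): centre of the top of the grey round spray cap (34 mm diameter) of the white bottle (60 mm diameter) on the wiping station; it is pressed straight down. The top stands about 140 mm above the table and moves down with the cap; a small black nozzle sticks out 8 mm from its side towards the pad
- pad_top (a point): centre of the top face of the square grey felt pad, 92 x 92 mm, 14 mm above the table; x points from the pad to the bottle, whose axis is 140 mm away
- station: wiping station, fixed to the table: aluminium base plate 260 x 120 x 6 mm carrying the bottle and the felt pad. Origin at the centre of its underside, x along its length towards the bottle
- tray: dark tray fixed to the table, 130 x 256 mm with walls 9 mm high and 3 mm thick and a floor 3 mm thick, divided across its middle into two compartments. Origin at the centre of its underside, y along its length towards the robot's left
- compartment_left (a point): centre of the floor of the tray's left compartment (robot's left, +y), which is about 124 x 124 mm, 3 mm above the table
- compartment_right (a point): the same for the right compartment (robot's right, -y)
- cell_left_center (a point): the lens cell that starts in the tray's left compartment: white barrel with flat grey end caps, standing upright, 58 mm diameter, 56 mm tall; one of two that look exactly alike. This point is its centre, 28 mm above its underside; z is its own axis. 0.14 to 0.40 kg with the lens inside; the heavier of the two is at least 0.08 kg heavier. The lens inside may shift by a millimetre or two. Grip it across the diameter
- cell_right_center (a point): the lens cell that starts in the tray's right compartment: white barrel with flat grey end caps, standing upright, 58 mm diameter, 56 mm tall; one of two that look exactly alike. This point is its centre, 28 mm above its underside; z is its own axis. 0.14 to 0.40 kg with the lens inside; the heavier of the two is at least 0.08 kg heavier. The lens inside may shift by a millimetre or two. Grip it across the diameter
- tape_roll: bystander: cardboard-brown roll, 90 mm diameter, 30 mm tall, lying flat; origin at the centre of its underside
- screwdriver: bystander: black-handled screwdriver lying on the table to the left; origin at its middle underside
- carton: bystander: small cardboard carton 110 x 80 x 60 mm; origin at the centre of its underside
Mind the look-alikes: they are no part of the job. Leave any blue or pink look-alike of the part that bears cell_right_center alone.

How it is judged:
On the way, in this order (a step that is already met when the one before it is completed fails the run):
1. the spray cap is pressed down (at least 7 of its 10 mm) (value of joint spray_cap above 0.007 m), for 0.05 s.
2. the spray cap has sprung back up (value of joint spray_cap below 0.002 m), for 0.1 s.
3. left cell lifted by the gripper, underside 40 mm or more above the tray floor, right one standing (z of cell_left_center in the frame of compartment_left above 0.068 m and contact force between cell_left and the fingers above 1 N and contact force between cell_left and tray below 0.05 N and contact force between cell_left and station below 0.05 N and horizontal distance between cell_right_center and compartment_right below 0.045 m and z of cell_right_center in the frame of compartment_right below 0.034 m and angle between cell_right_center's own z axis and vertical below 0.1 rad and contact force between cell_right and the fingers below 0.1 N and contact force between cell_right and tray above 0.5 N), for 0.2 s.
4. right cell lifted likewise, left one standing released in its own compartment (z of cell_right_center in the frame of compartment_right above 0.068 m and contact force between cell_right and the fingers above 1 N and contact force between cell_right and tray below 0.05 N and contact force between cell_right and station below 0.05 N and horizontal distance between cell_left_center and compartment_left below 0.045 m and z of cell_left_center in the frame of compartment_left below 0.034 m and angle between cell_left_center's own z axis and vertical below 0.1 rad and contact force between cell_left and the fingers below 0.1 N and contact force between cell_left and tray above 0.5 N), for 0.2 s.
At the end, for the whole second after the job is handed in: The heavier cell is held by the gripper alone, still, within 30 mm of above the pad's centre, underside 12 to 120 mm above the pad, within 0.2 rad of level; the lighter one (under 2.35 N on the tray) stands upright, released, in its own compartment; the cap is up (((horizontal distance between cell_left_center and pad_top below 0.03 m and z of cell_left_center in the frame of pad_top between 0.04 and 0.148 m and angle between cell_left_center's own z axis and vertical below 0.2 rad and linear speed of each of cell_left, cell_right below 0.03 m/s and contact force between cell_left and the fingers above 1 N and contact force between cell_left and station below 0.05 N and contact force between cell_left and tray below 0.05 N and (horizontal distance between cell_right_center and compartment_right below 0.045 m and z of cell_right_center in the frame of compartment_right below 0.034 m and angle between cell_right_center's own z axis and vertical below 0.1 rad and contact force between cell_right and the fingers below 0.1 N and contact force between cell_right and tray above 0.5 N) and contact force between cell_right and tray below 2.35 N) or (horizontal distance between cell_right_center and pad_top below 0.03 m and z of cell_right_center in the frame of pad_top between 0.04 and 0.148 m and angle between cell_right_center's own z axis and vertical below 0.2 rad and linear speed of each of cell_right, cell_left below 0.03 m/s and contact force between cell_right and the fingers above 1 N and contact force between cell_right and station below 0.05 N and contact force between cell_right and tray below 0.05 N and (horizontal distance between cell_left_center and compartment_left below 0.045 m and z of cell_left_center in the frame of compartment_left below 0.034 m and angle between cell_left_center's own z axis and vertical below 0.1 rad and contact force between cell_left and the fingers below 0.1 N and contact force between cell_left and tray above 0.5 N) and contact force between cell_left and tray below 2.35 N)) and value of joint spray_cap below 0.002 m); the arm keeps its last pose, push and grip.
It fails at once if a cell is tipped by more than 0.6 rad (angle between any of cell_left_center, cell_right_center's own z axis and vertical above 0.6 rad).
It fails at once if a cell is dropped (falls freely faster than 0.5 m/s) ((contact force between cell_left and the fingers below 0.05 N and linear speed of cell_left above 0.5 m/s) or (contact force between cell_right and the fingers below 0.05 N and linear speed of cell_right above 0.5 m/s)).
It fails at once if the tape roll, screwdriver or carton is moved by more than 30 mm (distance of any of tape_roll, screwdriver, carton from where it was at the start of the episode above 0.03 m).
It also fails if it takes over 72 s, if anything falls off the work surface, if the arm or the gripper's body presses on something with over 40 N, if the wrist force passes 120 N, or if a joint passes its speed limit or range.

## Working session

There is one attempt and no reset: what is moved stays moved. The work goes in short steps, Python scripts to look and compute and a tool call to move; the robot and the scene stay as the last step left them, time stands still between calls to the robot, and variables do not carry over. Pictures are saved under pics/ and viewed, at most 10 in all, crops included, and the job is handed in when it is done.

Besides the shell and the picture viewer there is one more tool, called after "Call:" in YAML: its name, and indented under it one key for each argument. arm_command: Moves the arm, as the interface text tells. Its arguments: {"type":"object","properties":{"steps":{"type":"array"},"newtons":{"type":"number"}},"required":["steps"]}

```bash
mkdir -p pics; cat > h.py <<'E'
import numpy as np, cv2
from scipy.spatial.transform import Rotation as R
from bench import sensors, vision, workorder, outline_of, landmark_of
def ray(cam,rc,st=None):
    c=vision.calibration(cam); d=np.array([(rc[1]-c['cx'])/c['fx'],(rc[0]-c['cy'])/c['fy'],1.])
    if cam=='wrist':
        T=np.array(c['T_tool_cam']); Rt=R.from_rotvec(st['eef_rot']).as_matrix()
        return Rt@T[:3,3]+np.array(st['position']), Rt@T[:3,:3]@d
    Rm=R.from_rotvec(np.array(c['rvec']).ravel()).as_matrix()
    return -Rm.T@np.array(c['tvec']).ravel(), Rm.T@d
def at_z(cam,rc,z,st=None):
    o,d=ray(cam,rc,st); return o+d*(z-o[2])/d[2]
def save(n,im): cv2.imwrite('pics/'+n+'.png',im[:,:,::-1])
E
python3 - <<'E'
from h import *
np.set_printoptions(precision=4,suppress=True)
s=sensors.state(); print(s)
ims={}
for c in('top','side'): ims[c]=vision.get_image(c)
save('both',cv2.resize(np.hstack([ims['top'],ims['side']]),(1024,384))[:, :]) if 0 else None
save('top0',cv2.resize(ims['top'],(800,600))); save('side0',cv2.resize(ims['side'],(800,600)))
Z=dict(cap_top=.14,pad_top=.014,compartment_left=.003,compartment_right=.003,cell_left_center=.031,cell_right_center=.031,tray=0,station=0,tape_roll=0,carton=0,screwdriver=0)
for t,z in Z.items():
  for c in('top','side'):
    for r in landmark_of(t,c)[:4]:
        print(t,c,np.round(r['position']),round(r['conf'],2),at_z(c,r['position'],z))
E
```

```text
{'time': 0.0, 'joint_pos': array([ 1.2161,  0.2648,  1.6054,  0.    ,  1.2737, -0.0369]), 'joint_velocities': array([-0.0001, -0.0009, -0.0011, -0.0002, -0.0008, -0.0001]), 'joint_torque': array([ -0.0003, -51.5094, -36.7325,  -0.0002,   0.0124,  -0.    ]), 'position': array([0.2107, 0.6405, 0.23  ]), 'eef_rot': array([-0.497 , -3.1016,  0.0034]), 'wrist_force': array([-0.2348, -0.4853, -0.724 ]), 'moment': array([-0.035 , -0.0101, -0.0075]), 'gripper_force': 0.0, 'grip_width': 0.08548410352341289}
cap_top top [182. 314.] 0.57 [ 0.5837 -0.1615  0.14  ]
cap_top top [183. 113.] 0.4 [0.5688 0.4037 0.14  ]
cap_top top [198. 220.] 0.25 [0.5326 0.1012 0.14  ]
cap_top side [156. 245.] 0.5 [ 0.5859 -0.1728  0.14  ]
pad_top top [233. 332.] 0.89 [ 0.4541 -0.2345  0.014 ]
pad_top side [171. 277.] 0.91 [ 0.4617 -0.2423  0.014 ]
compartment_left top [198. 183.] 0.71 [0.5557 0.2323 0.003 ]
compartment_left side [259. 249.] 0.87 [0.5554 0.2213 0.003 ]
compartment_right top [203. 220.] 0.7 [0.5414 0.1139 0.003 ]
compartment_right top [217. 317.] 0.55 [ 0.5042 -0.1909  0.003 ]
compartment_right side 
[... 609 characters left out ...]
_right_center side [220. 213.] 0.5 [0.6916 0.0631 0.031 ]
tray top [200. 203.] 0.83 [0.5505 0.171  0.    ]
tray top [197. 219.] 0.7 [0.5611 0.1205 0.    ]
tray side [250. 253.] 0.9 [0.5444 0.177  0.    ]
station top [213. 318.] 0.83 [ 0.5164 -0.1963  0.    ]
station side [180. 267.] 0.81 [ 0.5026 -0.2003  0.    ]
tape_roll top [213. 318.] 0.73 [ 0.5164 -0.1966  0.    ]
tape_roll top [219. 400.] 0.55 [ 0.5027 -0.4505  0.    ]
tape_roll side [144. 266.] 0.56 [ 0.5118 -0.454   0.    ]
carton top [182. 112.] 0.61 [0.6026 0.4672 0.    ]
carton side [325. 230.] 0.89 [ 0.6011  0.4734 -0.    ]
carton side [257. 252.] 0.3 [0.5475 0.2096 0.    ]
screwdriver side [336. 296.] 0.97 [0.4071 0.5047 0.    ]
```

View pics/top0.png

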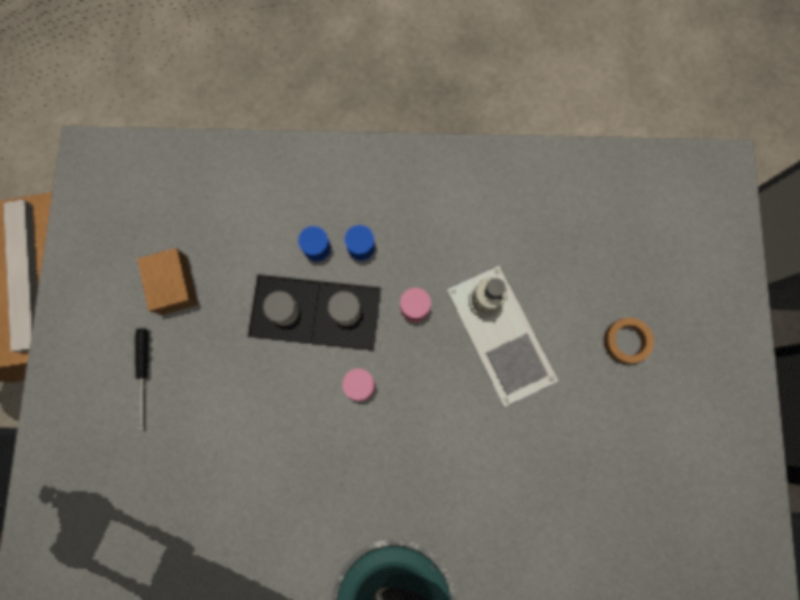

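View pics/side0.png

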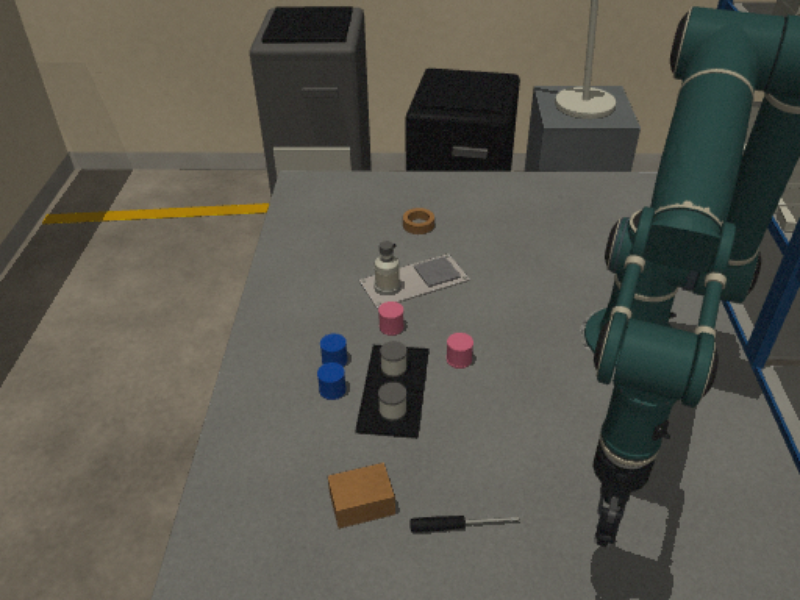

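The cells to move are the white ones in the dark tray: left at about (281,308) and right at about (345,308) in the 800-wide top view. The blue ones at (314,242) and (360,240) and the pink ones at (416,304) and (358,385) are look-alikes. The bottle cap is at (494,287) and the pad at (516,364). I'll go above the cap first.

Call:
arm_command:
  steps:
    - {"gripper": 0,"xyz": [-3,-3.3,0],"dr": [0,0,0]}
    - {"gripper": 0,"xyz": [-3,-3.3,0],"dr": [0,0,0]}
    - {"gripper": 0,"xyz": [-3,-3.3,0],"dr": [0,0,0]}
    - {"gripper": 0,"xyz": [-3,-3.3,0],"dr": [0,0,0]}
    - {"gripper": 0,"xyz": [-3,-3.3,0],"dr": [0,0,0]}
    - {"gripper": 0,"xyz": [-3,-3.3,0],"dr": [0,0,0]}
    - {"gripper": 0,"xyz": [-3,-3.3,0],"dr": [0,0,0]}
    - {"gripper": 0,"xyz": [-3,-3.3,0],"dr": [0,0,0]}
    - {"gripper": 0,"xyz": [-3,-3.3,0],"dr": [0,0,0]}
    - {"gripper": 0,"xyz": [-3,-3.3,0],"dr": [0,0,0]}
    - {"gripper": 0,"xyz": [-3,-3.3,0],"dr": [0,0,0]}
    - {"gripper": 0,"xyz": [-3,-3.3,0],"dr": [0,0,0]}

```text
time: 2.4
position: [0.4296, 0.1508, 0.2317]
eef_rot: [0.497, 3.101, 0.001]
wrist_force: [1.4, -0.3, -0.2]
grip_width: 0.0002
gripper_force: 0.0
```

Call:
arm_command:
  steps:
    - {"gripper": 0,"xyz": [-3,-3.2,0],"dr": [0,0,0]}
    - {"gripper": 0,"xyz": [-3,-3.2,0],"dr": [0,0,0]}
    - {"gripper": 0,"xyz": [-3,-3.2,0],"dr": [0,0,0]}
    - {"gripper": 0,"xyz": [-3,-3.2,0],"dr": [0,0,0]}
    - {"gripper": 0,"xyz": [-3,-3.2,0],"dr": [0,0,0]}
    - {"gripper": 0,"xyz": [-3,-3.2,0],"dr": [0,0,0]}
    - {"gripper": 0,"xyz": [-3,-3.2,0],"dr": [0,0,0]}
    - {"gripper": 0,"xyz": [-3,-3.2,0],"dr": [0,0,0]}
    - {"gripper": 0,"xyz": [0,0,0],"dr": [0,0,0]}
    - {"gripper": 0,"xyz": [0,0,0],"dr": [0,0,0]}

```text
time: 3.4
position: [0.5771, -0.1664, 0.2309]
eef_rot: [-0.5, -3.101, -0.001]
wrist_force: [-0.2, -0.4, 0.1]
grip_width: 0.0001
gripper_force: 0.0
```

```bash
cat > look.py <<'E'
from h import *
import sys
np.set_printoptions(precision=4,suppress=True)
def look(name,tz):
    s=sensors.state(); im=vision.get_image('wrist')
    Rt=R.from_rotvec(s['eef_rot']).as_matrix()
    print(s['time'],s['position'],s['eef_rot'],'F',s['wrist_force'],'w',s['grip_width']); print('tool axes',Rt.round(3).tolist())
    save(name,im)
    for t,z in tz.items():
        for r in landmark_of(t,'wrist')[:3]:
            p=at_z('wrist',r['position'],z,s); print(t,np.round(r['position']),round(r['conf'],2),p,'tool cm',100*Rt.T@(p-s['position']))
    return s,im
if __name__=='__main__':
    look(sys.argv[1],{a.split('=')[0]:float(a.split('=')[1]) for a in sys.argv[2:]})
E
python3 look.py w1 cap_top=.14 pad_top=.014
```

```text
3.4 [ 0.5771 -0.1664  0.2309] [-0.5002 -3.1006 -0.0008] F [-0.2417 -0.419   0.0632] w 0.00014013400281226877
tool axes [[-0.949, 0.314, -0.001], [0.314, 0.949, 0.001], [0.001, 0.0, -1.0]]
cap_top [195. 257.] 0.71 [ 0.5796 -0.1722  0.14  ] tool cm [-0.4318 -0.4659  9.0908]
pad_top [ 72. 170.] 0.64 [ 0.4478 -0.2329  0.014 ] tool cm [ 10.1605 -10.3857  21.6972]
pad_top [118. 212.] 0.6 [ 0.5088 -0.2061  0.014 ] tool cm [ 5.2125 -5.9169 21.6941]
```

View pics/w1.png

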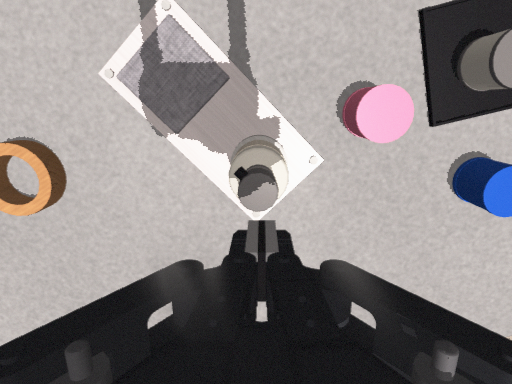

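The wrist view shows the grey cap at about (col 258, row 192), slightly beyond the fingertips. The pad is at (172,75). I'll shift by (-0.4, -0.4) cm and descend to just above the cap.

Call:
arm_command:
  steps:
    - {"gripper": 0,"xyz": [-0.4,-0.4,1.5],"dr": [0,0,0]}
    - {"gripper": 0,"xyz": [0,0,2.5],"dr": [0,0,0]}
    - {"gripper": 0,"xyz": [0,0,2.5],"dr": [0,0,0]}
    - {"gripper": 0,"xyz": [0,0,1.5],"dr": [0,0,0]}
    - {"gripper": 0,"xyz": [0,0,0.4],"dr": [0,0,0]}
    - {"gripper": 0,"xyz": [0,0,0.3],"dr": [0,0,0]}
    - {"gripper": 0,"xyz": [0,0,0.2],"dr": [0,0,0]}
    - {"gripper": 0,"xyz": [0,0,0.2],"dr": [0,0,0]}
    - {"gripper": 0,"xyz": [0,0,0],"dr": [0,0,0]}
    - {"gripper": 0,"xyz": [0,0,0],"dr": [0,0,0]}

```text
time: 4.55
position: [0.5801, -0.1709, 0.141]
eef_rot: [0.497, 3.101, -0.0]
wrist_force: [0.1, -0.2, 0.3]
grip_width: 0.0003
gripper_force: 0.0
```

Call:
arm_command:
  steps:
    - {"gripper": 0,"xyz": [0,0,0.3],"dr": [0,0,0]}
    - {"gripper": 0,"xyz": [0,0,0.3],"dr": [0,0,0]}
    - {"gripper": 0,"xyz": [0,0,0.2],"dr": [0,0,0]}
    - {"gripper": 0,"xyz": [0,0,0.1],"dr": [0,0,0]}
    - {"gripper": 0,"xyz": [0,0,0],"dr": [0,0,0]}

```text
time: 5.05
position: [0.5804, -0.1709, 0.1319]
eef_rot: [0.497, 3.1, -0.0]
wrist_force: [1.3, -0.2, 5.1]
grip_width: -0.0001
gripper_force: 2.5
```

Call:
arm_command:
  steps:
    - {"gripper": 0,"xyz": [0,0,0.15],"dr": [0,0,0]}
    - {"gripper": 0,"xyz": [0,0,0.15],"dr": [0,0,0]}
    - {"gripper": 0,"xyz": [0,0,0],"dr": [0,0,0]}
    - {"gripper": 0,"xyz": [0,0,0],"dr": [0,0,0]}

```text
time: 5.45
position: [0.5804, -0.171, 0.13]
eef_rot: [0.497, 3.1, -0.001]
wrist_force: [-1.7, 0.3, 9.7]
grip_width: -0.0
gripper_force: 4.9
```

The cap is bottomed out at 9.7 N. I'll release it and go above the left cell.

Call:
arm_command:
  steps:
    - {"gripper": 0,"xyz": [0,0,-1],"dr": [0,0,0]}
    - {"gripper": 0,"xyz": [0,0,-2],"dr": [0,0,0]}
    - {"gripper": 0,"xyz": [0,0,-3],"dr": [0,0,0]}
    - {"gripper": 0,"xyz": [0,0,-3],"dr": [0,0,0]}

```text
time: 5.85
position: [0.5782, -0.1702, 0.2176]
eef_rot: [-0.496, -3.098, -0.001]
wrist_force: [0.2, -0.7, -0.1]
grip_width: 0.0003
gripper_force: 0.0
```

Call:
arm_command:
  steps:
    - {"gripper": 1,"xyz": [1.6,3.8,0],"dr": [0,0,0]}
    - {"gripper": 1,"xyz": [1.6,3.8,0],"dr": [0,0,0]}
    - {"gripper": 1,"xyz": [1.6,3.8,0],"dr": [0,0,0]}
    - {"gripper": 1,"xyz": [1.6,3.8,0],"dr": [0,0,0]}
    - {"gripper": 1,"xyz": [1.6,3.8,0],"dr": [0,0,0]}
    - {"gripper": 1,"xyz": [1.6,3.8,0],"dr": [0,0,0]}
    - {"gripper": 1,"xyz": [1.6,3.8,0],"dr": [0,0,0]}
    - {"gripper": 1,"xyz": [1.6,3.8,0],"dr": [0,0,0]}
    - {"gripper": 1,"xyz": [1.6,3.8,0],"dr": [0,0,0]}
    - {"gripper": 1,"xyz": [1.6,3.8,0],"dr": [0,0,0]}
    - {"gripper": 1,"xyz": [0,0,0],"dr": [0,0,0]}
    - {"gripper": 1,"xyz": [0,0,0],"dr": [0,0,0]}

```text
time: 7.05
position: [0.5453, 0.2408, 0.2172]
eef_rot: [-0.493, -3.101, 0.003]
wrist_force: [-0.1, 0.0, 0.2]
grip_width: 0.0851
gripper_force: 0.0
```

```bash
python3 look.py w2 cell_left_center=.031 cell_right_center=.031 compartment_left=.003 compartment_right=.003 tray=0
```

```text
7.05 [0.5453 0.2408 0.2172] [-0.4928 -3.1007  0.0027] F [-0.1258  0.0055  0.178 ] w 0.08512691611712488
tool axes [[-0.951, 0.31, -0.002], [0.31, 0.951, -0.001], [0.002, -0.002, -1.0]]
cell_left_center [168. 257.] 0.81 [0.5451 0.2341 0.031 ] tool cm [-0.2187 -0.6118 18.6251]
cell_right_center [306. 182.] 0.97 [0.6849 0.0885 0.031 ] tool cm [-18.0246 -10.1165  18.614 ]
cell_right_center [209. 155.] 0.93 [0.5545 0.107  0.031 ] tool cm [ -5.0496 -12.4017  18.6408]
cell_right_center [244.  56.] 0.85 [ 0.5587 -0.0242  0.031 ] tool cm [ -9.5216 -24.7468  18.6582]
tray [182. 208.] 0.77 [0.5488 0.1681 0.    ] tool cm [-2.6176 -6.7644 21.7335]
tray [142. 452.] 0.64 [0.5921 0.4635 0.    ] tool cm [ 2.4223 22.6596 21.6825]
```

View pics/w2.png

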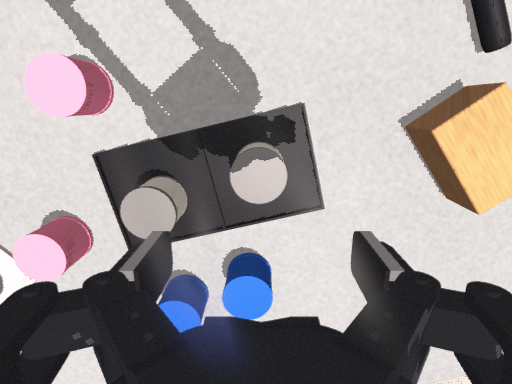

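The left white cell (top at about (259,173)) lies within about 6 mm of the aim. The right white cell is at (150,212), and the blue and pink look-alikes are outside the tray. I'll descend.

Call:
arm_command:
  steps:
    - {"gripper": 1,"xyz": [-0.3,-0.5,3],"dr": [0,0,0]}
    - {"gripper": 1,"xyz": [0,0,4],"dr": [0,0,0]}
    - {"gripper": 1,"xyz": [0,0,4],"dr": [0,0,0]}
    - {"gripper": 1,"xyz": [0,0,3],"dr": [0,0,0]}
    - {"gripper": 1,"xyz": [0,0,2.5],"dr": [0,0,0]}
    - {"gripper": 1,"xyz": [0,0,2],"dr": [0,0,0]}
    - {"gripper": 1,"xyz": [0,0,1.2],"dr": [0,0,0]}
    - {"gripper": 1,"xyz": [0,0,0],"dr": [0,0,0]}
    - {"gripper": 1,"xyz": [0,0,0],"dr": [0,0,0]}
  newtons: 40

```text
time: 8.25
position: [0.5484, 0.2344, 0.0219]
eef_rot: [0.498, 3.101, 0.001]
wrist_force: [0.5, -0.0, 1.0]
grip_width: 0.0852
gripper_force: 0.0
```

Call:
arm_command:
  steps:
    - {"gripper": 0.55,"xyz": [0,0,0],"dr": [0,0,0]}
    - {"gripper": 0.5,"xyz": [0,0,0],"dr": [0,0,0]}
    - {"gripper": 0.5,"xyz": [0,0,0],"dr": [0,0,0]}
    - {"gripper": 0.5,"xyz": [0,0,0],"dr": [0,0,0]}
    - {"gripper": 0.5,"xyz": [0,0,0],"dr": [0,0,0]}
    - {"gripper": 0.5,"xyz": [0,0,0],"dr": [0,0,0]}

```text
time: 8.85
position: [0.5492, 0.2352, 0.0232]
eef_rot: [0.497, 3.099, 0.003]
wrist_force: [-0.1, -0.0, 5.6]
grip_width: 0.0569
gripper_force: 43.4
```

Call:
arm_command:
  steps:
    - {"gripper": 0.5,"xyz": [0,0,-0.3],"dr": [0,0,0]}
    - {"gripper": 0.5,"xyz": [0,0,-0.5],"dr": [0,0,0]}
    - {"gripper": 0.5,"xyz": [0,0,-1],"dr": [0,0,0]}
    - {"gripper": 0.5,"xyz": [0,0,-1.2],"dr": [0,0,0]}
    - {"gripper": 0.5,"xyz": [0,0,-1.2],"dr": [0,0,0]}
    - {"gripper": 0.5,"xyz": [0,0,-1.2],"dr": [0,0,0]}
    - {"gripper": 0.5,"xyz": [0,0,-0.8],"dr": [0,0,0]}
    - {"gripper": 0.5,"xyz": [0,0,-0.3],"dr": [0,0,0]}
    - {"gripper": 0.5,"xyz": [0,0,0],"dr": [0,0,0]}
    - {"gripper": 0.5,"xyz": [0,0,0],"dr": [0,0,0]}
    - {"gripper": 0.5,"xyz": [0,0,0],"dr": [0,0,0]}
    - {"gripper": 0.5,"xyz": [0,0,0],"dr": [0,0,0]}

```text
time: 10.05
position: [0.5472, 0.2344, 0.0855]
eef_rot: [-0.497, -3.101, 0.001]
wrist_force: [-0.0, -0.1, -3.6]
grip_width: 0.057
gripper_force: 43.4
```

```bash
cat > weigh.py <<'E'
from h import *
f=[];m=[];t=[]
for i in range(12):
    vision.get_image('side'); s=sensors.state(); f.append(s['wrist_force']);m.append(s['moment']);t.append(s['joint_torque'])
print(s['time'],s['position'],s['grip_width'],'F',np.mean(f,0).round(3),'sd',np.std(f,0).round(2),'M',np.mean(m,0).round(3),'tau',np.mean(t,0).round(2))
E
python3 weigh.py
```

```text
10.65 [0.54775171 0.23457775 0.08630222] 0.05693319672777918 F [-0.022  0.091 -3.637] sd [0.46 0.33 0.48] M [ 0.004 -0.003 -0.025] tau [ 0.000e+00 -4.787e+01 -3.367e+01  0.000e+00  1.000e-02 -0.000e+00]
```

The left cell weighs about 3.6 N. I'll set it back down.

Call:
arm_command:
  steps:
    - {"gripper": 0.5,"xyz": [0,0,0.5],"dr": [0,0,0]}
    - {"gripper": 0.5,"xyz": [0,0,1.2],"dr": [0,0,0]}
    - {"gripper": 0.5,"xyz": [0,0,1.2],"dr": [0,0,0]}
    - {"gripper": 0.5,"xyz": [0,0,1.2],"dr": [0,0,0]}
    - {"gripper": 0.5,"xyz": [0,0,1],"dr": [0,0,0]}
    - {"gripper": 0.5,"xyz": [0,0,0.5],"dr": [0,0,0]}
    - {"gripper": 0.5,"xyz": [0,0,0.3],"dr": [0,0,0]}
    - {"gripper": 0.5,"xyz": [0,0,0.3],"dr": [0,0,0]}
    - {"gripper": 0.5,"xyz": [0,0,0.1],"dr": [0,0,0]}
    - {"gripper": 0.5,"xyz": [0,0,0],"dr": [0,0,0]}
    - {"gripper": 0.5,"xyz": [0,0,0],"dr": [0,0,0]}

```text
time: 11.75
position: [0.5481, 0.2347, 0.0238]
eef_rot: [0.497, 3.101, 0.001]
wrist_force: [0.6, -0.3, -3.7]
grip_width: 0.0567
gripper_force: 43.4
```

Call:
arm_command:
  steps:
    - {"gripper": 0.5,"xyz": [0,0,0.1],"dr": [0,0,0]}
    - {"gripper": 0.5,"xyz": [0,0,0],"dr": [0,0,0]}
    - {"gripper": 0.5,"xyz": [0,0,0],"dr": [0,0,0]}

```text
time: 12.05
position: [0.5482, 0.2348, 0.0232]
eef_rot: [0.497, 3.101, 0.001]
wrist_force: [-2.3, -0.2, 2.5]
grip_width: 0.057
gripper_force: 43.9
```

Call:
arm_command:
  steps:
    - {"gripper": 0.75,"xyz": [0,0,0],"dr": [0,0,0]}
    - {"gripper": 1,"xyz": [0,0,0],"dr": [0,0,0]}
    - {"gripper": 1,"xyz": [0,0,0],"dr": [0,0,0]}
    - {"gripper": 1,"xyz": [0,0,0],"dr": [0,0,0]}
    - {"gripper": 1,"xyz": [0,0,0],"dr": [0,0,0]}

```text
time: 12.55
position: [0.5478, 0.2346, 0.0222]
eef_rot: [-0.497, -3.102, 0.0]
wrist_force: [-0.8, 0.4, 0.1]
grip_width: 0.0856
gripper_force: 0.0
```

Call:
arm_command:
  steps:
    - {"gripper": 1,"xyz": [0,0,-1.5],"dr": [0,0,0]}
    - {"gripper": 1,"xyz": [0,0,-3.5],"dr": [0,0,0]}
    - {"gripper": 1,"xyz": [0,0,-4],"dr": [0,0,0]}
    - {"gripper": 1,"xyz": [0,0,-4],"dr": [0,0,0]}
    - {"gripper": 1,"xyz": [-1.6,-3.8,-2],"dr": [0,0,0]}
    - {"gripper": 1,"xyz": [-1.6,-3.8,0],"dr": [0,0,0]}
    - {"gripper": 1,"xyz": [-1.6,-3.8,0],"dr": [0,0,0]}
    - {"gripper": 1,"xyz": [0,0,0],"dr": [0,0,0]}
    - {"gripper": 1,"xyz": [0,0,0],"dr": [0,0,0]}

```text
time: 13.45
position: [0.558, 0.1105, 0.1734]
eef_rot: [0.501, 3.1, 0.001]
wrist_force: [-0.4, -0.3, -1.3]
grip_width: 0.0851
gripper_force: 0.0
```

```bash
python3 look.py w3 cell_left_center=.031 cell_right_center=.031 compartment_left=.003 compartment_right=.003; python3 weigh.py
```

```text
13.45 [0.558  0.1105 0.1734] [0.5007 3.1003 0.0013] F [-0.4078 -0.2531 -1.3101] w 0.08514852387658381
tool axes [[-0.949, 0.315, 0.001], [0.315, 0.949, 0.001], [-0.001, 0.001, -1.0]]
cell_left_center [122. 384.] 0.57 [0.5453 0.234  0.031 ] tool cm [ 5.1032 11.3013 14.2503]
cell_right_center [170. 256.] 0.86 [0.5513 0.1067 0.031 ] tool cm [ 0.5293 -0.5845 14.2429]
cell_right_center [ 21. 174.] 0.76 [0.4056 0.0816 0.031 ] tool cm [13.5715 -7.5634 14.2226]
cell_right_center [288. 276.] 0.73 [0.6824 0.0851 0.031 ] tool cm [-12.5916   1.4844  14.2584]
14.3 [0.55769864 0.11125905 0.17227643] 0.08555626050438944 F [0.012 0.096 0.15 ] sd [0.3  0.29 0.32] M [-0.008 -0.014  0.   ] tau [ 2.000e-02 -4.101e+01 -3.484e+01  0.000e+00  0.000e+00  0.000e+00]
```

View pics/w3.png

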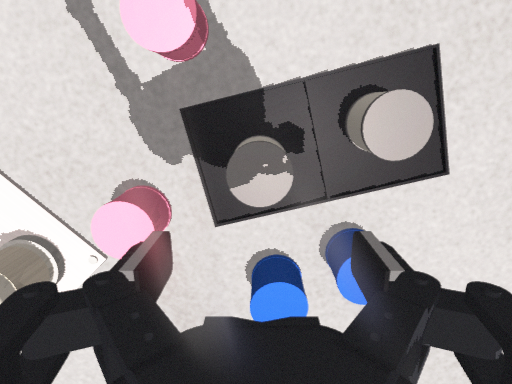

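The left cell is standing in its compartment at (385,122). The right white cell's top is at about (260,172), inside the tray and close under the gripper; the pink and blue ones lie outside. I'll descend on the right cell.

Call:
arm_command:
  steps:
    - {"gripper": 1,"xyz": [0.3,-0.5,2],"dr": [0,0,0]}
    - {"gripper": 1,"xyz": [0,0,3.5],"dr": [0,0,0]}
    - {"gripper": 1,"xyz": [0,0,3.5],"dr": [0,0,0]}
    - {"gripper": 1,"xyz": [0,0,3],"dr": [0,0,0]}
    - {"gripper": 1,"xyz": [0,0,2],"dr": [0,0,0]}
    - {"gripper": 1,"xyz": [0,0,1],"dr": [0,0,0]}
    - {"gripper": 1,"xyz": [0,0,0],"dr": [0,0,0]}
    - {"gripper": 1,"xyz": [0,0,0],"dr": [0,0,0]}
  newtons: 40

```text
time: 15.1
position: [0.5542, 0.1076, 0.0232]
eef_rot: [0.497, 3.101, 0.001]
wrist_force: [0.7, 0.1, 0.4]
grip_width: 0.0857
gripper_force: 0.0
```

Call:
arm_command:
  steps:
    - {"gripper": 0.55,"xyz": [0,0,0],"dr": [0,0,0]}
    - {"gripper": 0.5,"xyz": [0,0,0],"dr": [0,0,0]}
    - {"gripper": 0.5,"xyz": [0,0,0],"dr": [0,0,0]}
    - {"gripper": 0.5,"xyz": [0,0,0],"dr": [0,0,0]}
    - {"gripper": 0.5,"xyz": [0,0,0],"dr": [0,0,0]}
    - {"gripper": 0.5,"xyz": [0,0,0],"dr": [0,0,0]}

```text
time: 15.7
position: [0.5548, 0.1078, 0.0242]
eef_rot: [0.497, 3.099, 0.002]
wrist_force: [-0.4, 0.5, 6.2]
grip_width: 0.0558
gripper_force: 42.4
```

Call:
arm_command:
  steps:
    - {"gripper": 0.5,"xyz": [0,0,-0.3],"dr": [0,0,0]}
    - {"gripper": 0.5,"xyz": [0,0,-0.5],"dr": [0,0,0]}
    - {"gripper": 0.5,"xyz": [0,0,-1],"dr": [0,0,0]}
    - {"gripper": 0.5,"xyz": [0,0,-1.2],"dr": [0,0,0]}
    - {"gripper": 0.5,"xyz": [0,0,-1.2],"dr": [0,0,0]}
    - {"gripper": 0.5,"xyz": [0,0,-1.2],"dr": [0,0,0]}
    - {"gripper": 0.5,"xyz": [0,0,-0.8],"dr": [0,0,0]}
    - {"gripper": 0.5,"xyz": [0,0,-0.3],"dr": [0,0,0]}
    - {"gripper": 0.5,"xyz": [0,0,0],"dr": [0,0,0]}
    - {"gripper": 0.5,"xyz": [0,0,0],"dr": [0,0,0]}
    - {"gripper": 0.5,"xyz": [0,0,0],"dr": [0,0,0]}
    - {"gripper": 0.5,"xyz": [0,0,0],"dr": [0,0,0]}

```text
time: 16.9
position: [0.5527, 0.1074, 0.0866]
eef_rot: [-0.497, -3.101, 0.001]
wrist_force: [0.5, -0.4, -1.1]
grip_width: 0.0565
gripper_force: 42.7
```

```bash
python3 weigh.py
```

```text
17.5 [0.55332119 0.10748355 0.0873184 ] 0.05615547676985049 F [ 0.217 -0.132 -1.497] sd [0.41 0.42 0.54] M [-0.018 -0.006  0.016] tau [-0.000e+00 -4.317e+01 -3.244e+01  0.000e+00  1.000e-02  0.000e+00]
```

The right cell weighs about 1.5 N against 3.6 N, so the left one is heavier. I'll set the right cell back.

Call:
arm_command:
  steps:
    - {"gripper": 0.5,"xyz": [0,0,0.5],"dr": [0,0,0]}
    - {"gripper": 0.5,"xyz": [0,0,1.2],"dr": [0,0,0]}
    - {"gripper": 0.5,"xyz": [0,0,1.2],"dr": [0,0,0]}
    - {"gripper": 0.5,"xyz": [0,0,1.2],"dr": [0,0,0]}
    - {"gripper": 0.5,"xyz": [0,0,1],"dr": [0,0,0]}
    - {"gripper": 0.5,"xyz": [0,0,0.5],"dr": [0,0,0]}
    - {"gripper": 0.5,"xyz": [0,0,0.3],"dr": [0,0,0]}
    - {"gripper": 0.5,"xyz": [0,0,0.3],"dr": [0,0,0]}
    - {"gripper": 0.5,"xyz": [0,0,0.1],"dr": [0,0,0]}
    - {"gripper": 0.5,"xyz": [0,0,0.1],"dr": [0,0,0]}
    - {"gripper": 0.5,"xyz": [0,0,0],"dr": [0,0,0]}
    - {"gripper": 0.5,"xyz": [0,0,0],"dr": [0,0,0]}

```text
time: 18.7
position: [0.5537, 0.1075, 0.0242]
eef_rot: [0.497, 3.101, 0.0]
wrist_force: [-2.9, -0.5, 4.6]
grip_width: 0.0558
gripper_force: 43.1
```

Call:
arm_command:
  steps:
    - {"gripper": 0.75,"xyz": [0,0,0],"dr": [0,0,0]}
    - {"gripper": 1,"xyz": [0,0,0],"dr": [0,0,0]}
    - {"gripper": 1,"xyz": [0,0,0],"dr": [0,0,0]}
    - {"gripper": 1,"xyz": [0,0,0],"dr": [0,0,0]}
    - {"gripper": 1,"xyz": [0,0,0],"dr": [0,0,0]}

```text
time: 19.2
position: [0.5533, 0.1075, 0.0232]
eef_rot: [-0.497, -3.102, 0.0]
wrist_force: [0.2, 0.4, 0.2]
grip_width: 0.0855
gripper_force: 0.0
```

Call:
arm_command:
  steps:
    - {"gripper": 1,"xyz": [0,0,-1.5],"dr": [0,0,0]}
    - {"gripper": 1,"xyz": [0,0,-3.5],"dr": [0,0,0]}
    - {"gripper": 1,"xyz": [0,0,-4],"dr": [0,0,0]}
    - {"gripper": 1,"xyz": [0,0,-4],"dr": [0,0,0]}
    - {"gripper": 1,"xyz": [1.5,4,-2],"dr": [0,0,0]}
    - {"gripper": 1,"xyz": [1.5,4,0],"dr": [0,0,0]}
    - {"gripper": 1,"xyz": [1.5,4,0],"dr": [0,0,0]}
    - {"gripper": 1,"xyz": [0,0,0],"dr": [0,0,0]}
    - {"gripper": 1,"xyz": [0,0,0],"dr": [0,0,0]}

```text
time: 20.1
position: [0.5479, 0.2364, 0.1742]
eef_rot: [0.493, 3.102, -0.0]
wrist_force: [-0.5, 0.2, -0.0]
grip_width: 0.0853
gripper_force: 0.0
```

```bash
python3 look.py w4 cell_left_center=.031 cell_right_center=.031 compartment_left=.003 compartment_right=.003
```

```text
20.1 [0.5479 0.2364 0.1742] [ 0.4931  3.1018 -0.    ] F [-0.4741  0.1914 -0.    ] w 0.08525606476666783
tool axes [[-0.951, 0.31, 0.001], [0.31, 0.951, -0.0], [-0.001, 0.0, -1.0]]
cell_left_center [175. 260.] 0.92 [0.5467 0.234  0.031 ] tool cm [ 0.0533 -0.2747 14.3207]
cell_right_center [303. 250.] 0.92 [0.6813 0.179  0.031 ] tool cm [-14.4453  -1.325   14.3324]
cell_right_center [262.  29.] 0.87 [ 0.5618 -0.028   0.031 ] tool cm [ -9.5041 -24.7093  14.3261]
cell_right_center [216. 143.] 0.82 [0.5506 0.108  0.031 ] tool cm [ -4.2223 -12.131   14.323 ]
compartment_right [189. 204.] 0.35 [0.5491 0.1695 0.003 ] tool cm [-2.1704 -6.3261 17.1219]
```

View pics/w4.png

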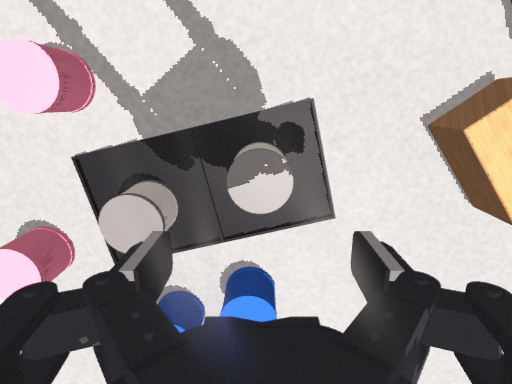

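Both white cells stand in their own compartments: left at (261,178), right at (132,222). I'll regrip the left one.

Call:
arm_command:
  steps:
    - {"gripper": 1,"xyz": [0,-0.2,2],"dr": [0,0,0]}
    - {"gripper": 1,"xyz": [0,0,3.5],"dr": [0,0,0]}
    - {"gripper": 1,"xyz": [0,0,3.5],"dr": [0,0,0]}
    - {"gripper": 1,"xyz": [0,0,3],"dr": [0,0,0]}
    - {"gripper": 1,"xyz": [0,0,2],"dr": [0,0,0]}
    - {"gripper": 1,"xyz": [0,0,1],"dr": [0,0,0]}
    - {"gripper": 1,"xyz": [0,0,0],"dr": [0,0,0]}
    - {"gripper": 1,"xyz": [0,0,0],"dr": [0,0,0]}
  newtons: 40

```text
time: 21.15
position: [0.5483, 0.2335, 0.0241]
eef_rot: [0.498, 3.101, 0.001]
wrist_force: [-0.3, -0.2, 0.6]
grip_width: 0.0854
gripper_force: 0.0
```

Call:
arm_command:
  steps:
    - {"gripper": 0.55,"xyz": [0,0,0],"dr": [0,0,0]}
    - {"gripper": 0.5,"xyz": [0,0,0],"dr": [0,0,0]}
    - {"gripper": 0.5,"xyz": [0,0,0],"dr": [0,0,0]}
    - {"gripper": 0.5,"xyz": [0,0,0],"dr": [0,0,0]}
    - {"gripper": 0.5,"xyz": [0,0,0],"dr": [0,0,0]}
    - {"gripper": 0.5,"xyz": [0,0,0],"dr": [0,0,0]}

```text
time: 21.75
position: [0.5489, 0.2342, 0.0252]
eef_rot: [0.497, 3.099, 0.002]
wrist_force: [-0.1, 0.4, 6.3]
grip_width: 0.0567
gripper_force: 43.4
```

Call:
arm_command:
  steps:
    - {"gripper": 0.5,"xyz": [0,0,-0.3],"dr": [0,0,0]}
    - {"gripper": 0.5,"xyz": [0,0,-0.7],"dr": [0,0,0]}
    - {"gripper": 0.5,"xyz": [0,0,-1.5],"dr": [0,0,0]}
    - {"gripper": 0.5,"xyz": [0,0,-2.5],"dr": [0,0,0]}
    - {"gripper": 0.5,"xyz": [0,0,-2.5],"dr": [0,0,0]}
    - {"gripper": 0.5,"xyz": [0,0,-2.5],"dr": [0,0,0]}
    - {"gripper": 0.5,"xyz": [0,0,-2.5],"dr": [0,0,0]}
    - {"gripper": 0.5,"xyz": [0,0,-1.5],"dr": [0,0,0]}
    - {"gripper": 0.5,"xyz": [0,0,-0.7],"dr": [0,0,0]}
    - {"gripper": 0.5,"xyz": [0,0,-0.3],"dr": [0,0,0]}
    - {"gripper": 0.5,"xyz": [0,0,0],"dr": [0,0,0]}

```text
time: 22.85
position: [0.5469, 0.2335, 0.1727]
eef_rot: [-0.497, -3.101, 0.001]
wrist_force: [0.4, -0.3, -4.6]
grip_width: 0.057
gripper_force: 43.7
```

Call:
arm_command:
  steps:
    - {"gripper": 0.5,"xyz": [-0.1,-0.7,0],"dr": [0,0,0]}
    - {"gripper": 0.5,"xyz": [-0.2,-1.6,0],"dr": [0,0,0]}
    - {"gripper": 0.5,"xyz": [-0.3,-2.5,0],"dr": [0,0,0]}
    - {"gripper": 0.5,"xyz": [-0.4,-3,0],"dr": [0,0,0]}
    - {"gripper": 0.5,"xyz": [-0.4,-3,0],"dr": [0,0,0]}
    - {"gripper": 0.5,"xyz": [-0.4,-3,0],"dr": [0,0,0]}
    - {"gripper": 0.5,"xyz": [-0.4,-3,0],"dr": [0,0,0]}
    - {"gripper": 0.5,"xyz": [-0.4,-3,0],"dr": [0,0,0]}
    - {"gripper": 0.5,"xyz": [-0.4,-3,0],"dr": [0,0,0]}
    - {"gripper": 0.5,"xyz": [-0.4,-3,0],"dr": [0,0,0]}
    - {"gripper": 0.5,"xyz": [-0.4,-3,0],"dr": [0,0,0]}
    - {"gripper": 0.5,"xyz": [-0.4,-3,0],"dr": [0,0,0]}

```text
time: 24.05
position: [0.4861, -0.0835, 0.1724]
eef_rot: [-0.498, -3.1, 0.001]
wrist_force: [1.0, 0.4, -3.4]
grip_width: 0.0565
gripper_force: 43.7
```

Call:
arm_command:
  steps:
    - {"gripper": 0.5,"xyz": [-0.4,-3,0],"dr": [0,0,0]}
    - {"gripper": 0.5,"xyz": [-0.4,-3,0],"dr": [0,0,0]}
    - {"gripper": 0.5,"xyz": [-0.4,-3,0],"dr": [0,0,0]}
    - {"gripper": 0.5,"xyz": [-0.4,-2.8,0],"dr": [0,0,0]}
    - {"gripper": 0.5,"xyz": [-0.3,-2,0],"dr": [0,0,0]}
    - {"gripper": 0.5,"xyz": [-0.2,-1.5,0],"dr": [0,0,0]}
    - {"gripper": 0.5,"xyz": [-0.1,-0.4,0],"dr": [0,0,0]}
    - {"gripper": 0.5,"xyz": [0,0,0],"dr": [0,0,0]}
    - {"gripper": 0.5,"xyz": [0,0,0],"dr": [0,0,0]}

```text
time: 24.95
position: [0.4596, -0.2369, 0.173]
eef_rot: [-0.497, -3.102, -0.001]
wrist_force: [0.4, 0.0, -3.0]
grip_width: 0.0568
gripper_force: 43.7
```

```bash
python3 look.py w5 pad_top=.014; python3 - <<'E'
from h import *
for c in('top','side'):
    im=vision.get_image(c)
    for t,z in dict(pad_top=.014,cell_right_center=.031,cell_left_center=.18,tape_roll=0,carton=0,screwdriver=0).items():
        for r in landmark_of(t,c)[:4]: print(t,c,np.round(r['position']),round(r['conf'],2),at_z(c,r['position'],z).round(3))
    save('end_'+c,cv2.resize(im,(800,600)))
E
```

```text
24.95 [ 0.4596 -0.2369  0.173 ] [-0.4967 -3.1016 -0.0011] F [ 0.4373  0.0284 -2.9709] w 0.05682368312157856
tool axes [[-0.95, 0.312, -0.0], [0.312, 0.95, 0.001], [0.001, 0.001, -1.0]]
pad_top [161. 263.] 0.75 [ 0.4496 -0.2324  0.014 ] tool cm [ 1.0788  0.1051 15.9048]
pad_top top [230. 332.] 0.93 [ 0.463 -0.236  0.014]
cell_right_center top [153. 234.] 0.87 [0.699 0.075 0.031]
cell_right_center top [196. 263.] 0.77 [ 0.562 -0.021  0.031]
cell_right_center top [245. 228.] 0.71 [0.409 0.083 0.031]
cell_right_center top [153. 200.] 0.66 [0.694 0.184 0.031]
cell_left_center top [226. 346.] 0.62 [ 0.459 -0.237  0.18 ]
tape_roll top [225. 346.] 0.73 [ 0.48  -0.281  0.   ]
carton top [182. 115.] 0.96 [0.604 0.456 0.   ]
screwdriver top [242.  91.] 0.78 [0.409 0.512 0.   ]
pad_top side [173. 278.] 0.75 [ 0.457 -0.233  0.014]
pad_top side [234. 251.] 0.73 [0.552 0.115 0.014]
cell_right_center side [246. 211.] 0.91 [0.684 0.189 0.031]
cell_right_center side [222. 210.] 0.88 [0.701 0.076 0.031]
cell_right_center side [221. 294.] 0.84 [0.403 0.062 0.031]
cell_right_center side [203. 251.] 0.81 [ 0.56  -0.03   0.031]
cell_left_center side [139. 280.] 0.53 [ 0.454 -0.229  0.18 ]
tape_roll side [146. 268.] 0.49 [ 0.502 -0.44   0.   ]
carton side [324. 231.] 0.73 [0.599 0.472 0.   ]
screwdriver side [336. 297.] 0.77 [0.405 0.505 0.   ]
```

View pics/w5.png

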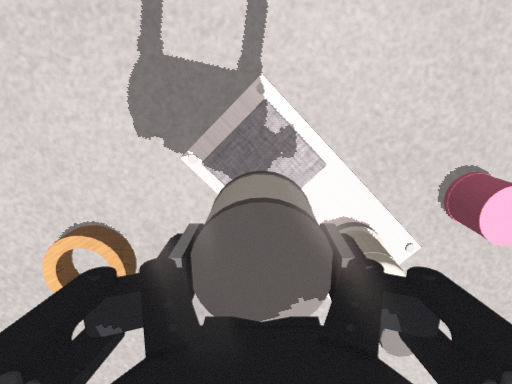

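The cell is held over the pad, which shows at (265,150) beyond it, and is about 3 mm off its centre. I'll lower it to about 5 cm above the felt.

Call:
arm_command:
  steps:
    - {"gripper": 0.5,"xyz": [0.1,0,0.7],"dr": [0,0,0]}
    - {"gripper": 0.5,"xyz": [0.2,0,1.4],"dr": [0,0,0]}
    - {"gripper": 0.5,"xyz": [0,0,1.6],"dr": [0,0,0]}
    - {"gripper": 0.5,"xyz": [0,0,1.6],"dr": [0,0,0]}
    - {"gripper": 0.5,"xyz": [0,0,1.4],"dr": [0,0,0]}
    - {"gripper": 0.5,"xyz": [0,0,1.0],"dr": [0,0,0]}
    - {"gripper": 0.5,"xyz": [0,0,0.5],"dr": [0,0,0]}
    - {"gripper": 0.5,"xyz": [0,0,0.2],"dr": [0,0,0]}
    - {"gripper": 0.5,"xyz": [0,0,0],"dr": [0,0,0]}
    - {"gripper": 0.5,"xyz": [0,0,0],"dr": [0,0,0]}
    - {"gripper": 0.5,"xyz": [0,0,0],"dr": [0,0,0]}
    - {"gripper": 0.5,"xyz": [0,0,0],"dr": [0,0,0]}

```text
time: 26.95
position: [0.4574, -0.2369, 0.0899]
eef_rot: [0.497, 3.101, -0.001]
wrist_force: [0.6, 0.3, -4.8]
grip_width: 0.0566
gripper_force: 43.7
```

```bash
python3 weigh.py; python3 -c "
from h import *
save('fin',cv2.resize(vision.get_image('side')[100:292,150:406],(800,600)))"
```

```text
27.55 [ 0.45690617 -0.23659619  0.0892372 ] 0.05697976421826866 F [ 0.125  0.218 -3.722] sd [0.47 0.54 0.56] M [-0.012 -0.013  0.013] tau [  0.   -38.93 -33.25  -0.     0.    -0.  ]
```

View pics/fin.png

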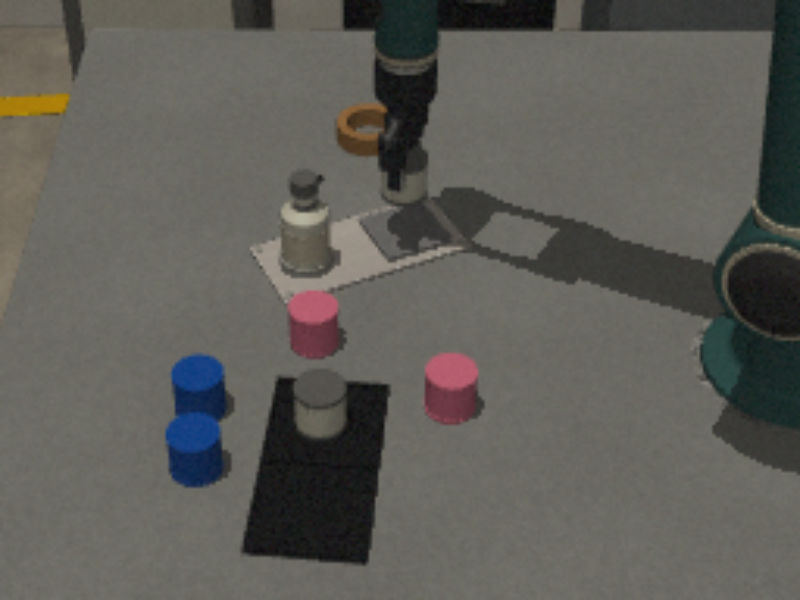

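The heavier cell hangs level above the pad at (405,175). The lighter one stands in the right compartment at (320,405), the cap is up, and the other things haven't moved. I'll hand it in.

```bash
python3 -c "
from bench import workorder
print(workorder.finish_job())"
```

```text
the job is handed in; nothing more can be done
None
```

I sprayed the pad, weighed both cells and handed the job in: the left one is heavier (about 3.7 N against 1.5 N) and is held about 5 cm above the middle of the felt pad, with the lighter one back standing in its own compartment; no verdict came back.

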